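# Key the swing clamp over a shoe on its last

### The arm

A 6-joint arm with a two-finger parallel gripper is mounted at the origin on the work surface. World frame = base frame: x ahead of the robot, y to its left, z up, the work surface at z = 0. Lengths are in mm, angles in rad, forces in N, time in s.
With the tool pointing down it reaches from about 350 to 975 mm from the base axis. Payload 7.1 kg.
Tool frame: the origin (TCP) lies midway between the tips of the shut fingers; the grasp point (between the pads) lies env.hold_point_z behind it (env.hold_point_z is the distance from the TCP to the grasp point, in mm); z points along the fingers, y is the line along which they close (so a half turn about z gives the same grasp; the last joint's range is limited). The gripper opens to 88 mm and grips with 3 to 60 N. Pads are 20 mm wide; open, the fingers measure 115 mm over their backs; the gripper's body (75 mm by 178 mm) begins 61 mm behind the grasp point.
Start: joints at [-1.276, 0.423, 1.63, -0, 1.089, -0.019], TCP at [192.94, -594.457, 222.675] pointing down, gripper open.
Joint ranges: [-3, 3], [-0.9, 2.11], [0.09, 2.58], [-1.31, 4.45], [0.11, 2.69], [-2.54, 2.54]. Speed limits (rad/s): [2.39, 2.39, 3.01, 3.14, 3.14, 3.14].

### API

Orientations are given as a unit quaternion [x, y, z, w].
In Python, from station import env gives the robot as it stands. Calls block until the motion is done:
- env.reach(position, orientation): joint-space move of the TCP to a pose.
- env.move_l(position, rot=None, rate=150, f_stop=None): straight line of the TCP; rot=None keeps the orientation; rate is the mean speed in mm/s. With f_stop (N) it stops when the force on the tool has changed by that much, and returns True; else False.
- env.move_joints(angles): joint-space move.
- env.set_gripper(opening): finger opening in mm; the grip force is fixed at half the most; returns when the fingers have stopped.
- env.hold(seconds).
- env.ik(position, orientation): joint angles nearest the present ones, or None.
- env.read_state(): the state.
- env.camera(name): name is "side" or "top" or "wrist"; returns the picture (480x640x3 uint8, blue, green, red); there is no depth.
- env.camera_params(name): a dict with "fx", "fy", "cx", "cy" (pixels), "pose" (4x4, takes a point from camera to world coordinates); the wrist camera has in their place "tool_from_camera" (4x4, takes a point from camera to tool coordinates, whose origin is the TCP and whose axes are the flange's). Camera axes: x right, y up, looking along -z (the intrinsics and any distortion apply to the point x, -y, -z); pixel columns grow to the right and rows downward; lengths in mm; the calibration is good to about 2 mm. The wrist camera is an equidistant fisheye: a pixel r from the principal point sees the ray r / f radians off the axis. A picture is of the moment at which its call begins: read the wrist's pose just before it. camera_params takes no time and is no camera call.
A pose or a line that the arm cannot do raises env.IKError and nothing moves.
- env.sign_off(): hands the job in; it is judged then, once.
Trained networks look in the newest picture that a camera, given by its name, has taken for a name from the list of things; names that differ only in an ending like _2 or _b are one class to them, and where a whole thing is asked for, a point or a joint stands for the part that bears it (a point fixed in the world has none). Each returns a list of dicts, best first, with "confidence" (0 to 1); they miss things now and then, are a little off and sometimes report something else, mostly with a low value. They report only what shows in the picture. A call takes as long as a camera call.
- env.boxes_of(camera, thing): "xy" ([column, row] in pixels, amid what is visible of it).
- env.trace(camera, thing): "mask" (480x640 bool, what is visible of it) and "xy" ([column, row] in pixels, amid what is visible of it).
- env.pinpoint(camera, thing): "xy" ([column, row] in pixels: a listed point, or the origin of a listed thing).
The state is a dict: "time_s": time; "qpos": joint angles; "dq": joint speeds; "tau": joint torques, N m; "tool_pos": TCP position; "orientation": TCP orientation; "force": force on the tool from outside, world axes, zero at the start; "wrist_torque": the same for the moment, N m; "width": finger opening in mm; "grip_force": force on a finger pad.
Only numpy, scipy, OpenCV 4.12 (cv2) and the standard library are available. Lean on these libraries where they do the work, as an engineer would, in place of code of your own. Each camera call takes 0.05 s, during which the arm holds its last target. There are 200 camera calls.

### The job

Lift the red-handled key out of its cup and put its slotted end into the round collar on top of the clamp post, turning it there by feel until the slot drops over the tongue and the key is fully home. Then, with the key, turn the yellow clamp bar clockwise as far as it goes, so that its pad lies over the heel of the upturned shoe. Leave the key standing in the collar and let go; do not push the bar by hand, and leave the shoe and the other things where they are.

Things in the scene. Friction and masses are not known exactly. Their poses are not given: they have to be found in the camera images.
- key: Key, 80 mm tall, about 0.16 kg, standing upright in its cup. Origin: centre of its foot; z up. Steel barrel of 30 mm diameter for the lowest 38 mm, above it a flat red handle to 80 mm, 52 mm wide along x, 14 mm thick along y: pinch it across the 14 mm. A slot 8.6 mm wide, 17 mm deep, open below, runs right across the foot along x, as the handle does. Half a turn makes no difference to it.
- cup: Black round cup, fixed, that the key stands in: 48 mm outside (72 mm over its 4 mm foot plate), 37 mm inside, rim 26 mm above the table, inner floor at 6 mm. Origin: centre of its underside, on the table.
- seat (a point): Centre of the floor of the round collar on top of the clamp post, 112 mm above the table, on the axis about which the bar turns. The key's foot rests here when fully home. x points out along the bar, z up. The collar is 33 mm wide inside up to 17 mm above the floor, then flares to 42 mm at its rim, 24 mm above the floor. It turns with the bar.
- swing (a joint): Angle in rad of the clamp bar, growing clockwise seen from above. It starts at 0 to 0.3 (bar pointing along the shoe) and stops at 1.5, the pad over the heel. The bar turns with the key once the key is home (after up to 0.2 rad of play), against a friction of 0.18 N m, and stays where it is left. A key pressed on the tongue with up to about 10 N does not drag it round.
- clamp_bar: Yellow clamp bar that sticks out 98 mm from the post axis, 20 mm wide, between 99 and 111 mm above the table, black rubber pad of 28 mm diameter under its end, 88 mm from the axis, underside 95 mm above the table. Origin on the post axis, 98 mm above the table; x points out along the bar, z up.
- clamp: Green base plate of the clamp, fixed, 300 x 215 x 12 mm. Origin on the table under the post axis; the plate reaches from -65 to 235 mm along its x and from -168 to 48 mm along its y. The steel post, 38 mm in diameter, stands on the origin.
- shoe: Navy canvas shoe on its last, sole up, about 260 mm long, 90 mm wide, 78 mm high, about 0.45 kg, standing loose on the clamp's base plate. Origin: under the heel; toe to its x. Its sole is at most 91 mm above the table. Leave it alone.
- tin: Closed tin, 72 mm in diameter, 85 mm high, origin under its centre. Leave it alone.
- hammer: Hammer lying on the table, 220 mm long along its x. Leave it alone.
- jar: Closed jar, 60 mm in diameter, 75 mm high, origin under its centre. Leave it alone.
- tongue_top (a point): Top centre of the copper tongue in the collar, 14 mm above its floor; tongue 22 x 6 mm. Its length lies anywhere within 0.66 rad either side of the bar's direction, different each time; this point's axes are the bar's, so no reading gives it. The key drops over it when slot and tongue agree within about 0.1 rad, else the key's foot stands on it, 14 mm short of home. It turns with the bar.

How it is judged:
By the outcome, as a careful person would: the job done as asked, in the order asked, and still so for the second after the job is handed in, with the robot touching nothing.
It also fails if it takes over 64 s, if anything falls off the work surface, if the arm or the gripper's body presses on something with over 40 N, if the wrist force passes 120 N, or if a joint passes its speed limit or range.

## Working session

There is one attempt and no reset: what is moved stays moved. The work goes in short steps, each a Python script; the robot and the scene stay as the last script left them, time stands still between calls to the robot, and variables do not carry over. Pictures are saved under pics/ and viewed, at most 10 in all, crops included, and the job is handed in when it is done.

```bash
ls; mkdir -p pics
cat > h.py <<'E'
import numpy as np, cv2
from station import env
from scipy.spatial.transform import Rotation as R
def ray(cam,xy,state=None):
    p=env.camera_params(cam)
    u,v=(xy[0]-p['cx'])/p['fx'],(xy[1]-p['cy'])/p['fy']
    if cam=='wrist':
        r=np.hypot(u,v); s=np.sin(r)/r if r>1e-9 else 1
        d=np.array([u*s,-v*s,-np.cos(r)])
        T=np.eye(4);T[:3,:3]=R.from_quat(state['orientation']).as_matrix();T[:3,3]=state['tool_pos']
        M=T@np.array(p['tool_from_camera'])
    else:
        d=np.array([u,-v,-1.]); M=np.array(p['pose'])
    d=M[:3,:3]@d
    return M[:3,3],d/np.linalg.norm(d)
def tri(rays):
    A=sum(np.eye(3)-np.outer(d,d) for o,d in rays); b=sum((np.eye(3)-np.outer(d,d))@o for o,d in rays)
    x=np.linalg.solve(A,b)
    return x,[round(float(np.linalg.norm(np.cross(x-o,d))),1) for o,d in rays]
def atz(o,d,z): return o+d*(z-o[2])/d[2]
E
python3 - <<'E'
from h import *
np.set_printoptions(precision=1,suppress=True)
print(env.hold_point_z, env.read_state())
for c in ('side','top','wrist'):
    p=env.camera_params(c); print(c,{k:(np.round(v,3).tolist()) for k,v in p.items()})
    im=env.camera(c); cv2.imwrite(f'pics/{c}0.png',im)
rs={}
st=env.read_state()
for t in ('key','cup','seat','clamp_bar','clamp','shoe','tongue_top','tin','jar','hammer'):
    rs[t]=[]
    for c in ('side','top','wrist'):
        r=env.pinpoint(c,t)
        if r:
            rs[t].append(ray(c,r[0]['xy'],st)); print(t,c,np.array(r[0]['xy']),round(r[0]['confidence'],2))
    if len(rs[t])>1: print('  ->',*tri(rs[t]))
    if len(rs[t])>2: print('  side+top->',*tri(rs[t][:2]))
E
```

```text
pics
station.py
18.700000000000003 {'time_s': 0.0, 'qpos': array([-1.3,  0.4,  1.6, -0. ,  1.1, -0. ]), 'dq': array([ 0., -0.,  0., -0., -0.,  0.]), 'tau': array([  0. , -54.5, -27.4,   0.1,   0. ,  -0. ]), 'tool_pos': array([ 192.8, -593.9,  221.9]), 'orientation': array([ 1. ,  0.2, -0. , -0. ]), 'force': array([ 0.3,  0.3, -0.4]), 'wrist_torque': array([-0., -0., -0.]), 'grip_force': 0.0, 'width': 87.8391423964182}
side {'fx': 608.794, 'fy': 608.794, 'cx': 325.973, 'cy': 235.589, 'pose': [[-0.786, 0.402, -0.469, -132.867], [-0.618, -0.481, 0.622, 895.348], [0.025, 0.779, 0.627, 1002.088], [0.0, 0.0, 0.0, 1.0]]}
top {'fx': 482.28, 'fy': 482.28, 'cx': 316.679, 'cy': 241.992, 'pose': [[0.022, 0.997, -0.08, 435.266], [-1.0, 0.022, 0.004, 4.137], [0.006, 0.08, 0.997, 995.891], [0.0, 0.0, 0.0, 1.0]]}
wrist {'fx': 371.648, 'fy': 371.648, 'cx': 328.816, 'cy': 237.041, 'tool_from_camera': [[0.001, 0.956, 0.295, 80.861], [1.0, -0.001, -0.0, 0.01], [0.0, 0.295, -0.956, -160.948], [0.0, 0.0, 0.0, 1.0]]}
key side [313.8 243.4] 0.73
key top [479.9 267. ] 0.92
  -> [ 565.9 -217.9  -16.8] [153.1, 153.1]
cup side [421.  211.8] 0.79
cup top [482.  265.8] 0.77
  -> [ 473.2 -338.6   11.3] [0.4, 0.4]
seat side [310.7 242.7] 0.65
seat top [281.5 229.8] 0.72
  -> [529.2  67.1 127.3] [4.3, 4.3]
clamp_bar side [315.  252.1] 0.51
clamp_bar top [482.7 200.4] 0.62
  -> [ 730.3 -363.5 -271.7] [104.7, 104.7]
clamp side [315.8 281.1] 0.55
clamp top [286.8 236.4] 0.89
  -> [523.6  61.2   9.2] [1.0, 1.0]
shoe side [341.4 259.4] 0.62
shoe top [332.  237.7] 0.71
  -> [520.7 -32.4  16.9] [2.9, 2.9]
tongue_top side [316.  244.6] 0.88
tin side [249.6 392.6] 0.64
tin top [125.5 281.5] 0.84
  -> [425.1 389.5   3.6] [0.2, 0.2]
jar side [384.6 195. ] 0.76
jar top [484.  197.2] 0.71
  -> [ 610.8 -352.2   -1.4] [7.4, 7.4]
hammer side [200.2 327.1] 0.98
hammer top [151.4 183.8] 0.6
  -> [623.1 340.2  15.9] [3.4, 3.4]
```

View pics/side0.png

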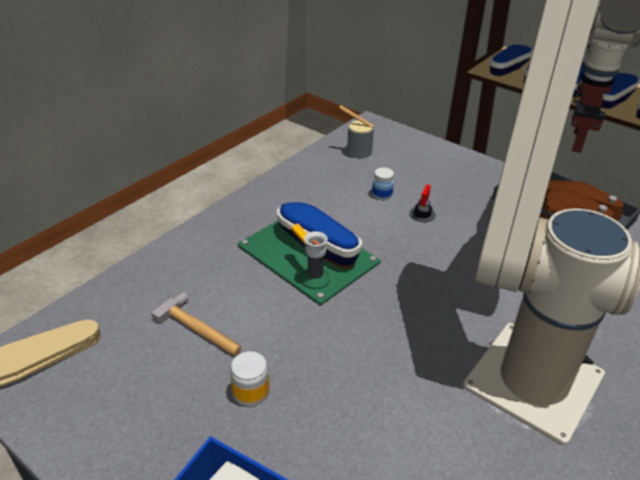

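View pics/top0.png

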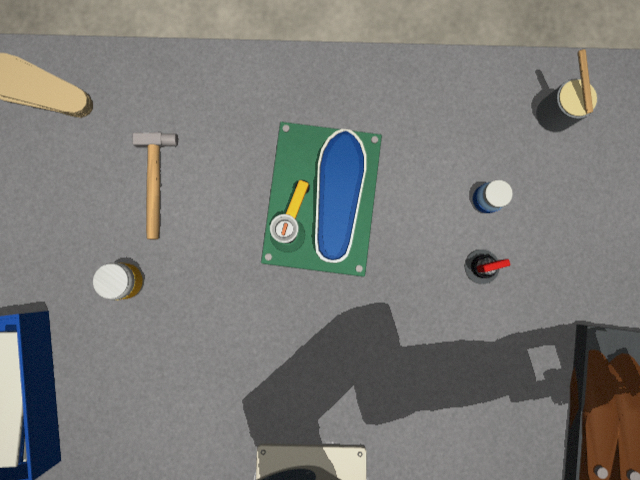

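The side view shows the key at about (424,200) in its cup at (423,213), and the collar at (316,241). In the top view the key is at about (490,266), the collar at (284,229) with the copper tongue visible, and the bar tip at (303,183). The `key` and `clamp_bar` pinpoints were false hits. Next I look at the key with the wrist camera.

Run:
```python
from h import *
np.set_printoptions(precision=2,suppress=True)
q=env.read_state()['orientation']
Rm=R.from_quat(q).as_matrix(); print('tool x',Rm[:,0],'y',Rm[:,1])
red=lambda im:((im[...,2]>120)&(im[...,1]<60)&(im[...,0]<60)).astype(np.uint8)
acc={k:[] for k in('key','cup','corn')}
views=[]
for i,off in enumerate([(-40,-60),(-40,40)]):
    p=[473+off[0],-339+off[1],225]
    env.reach(p,q)
    st=env.read_state(); im=env.camera('wrist'); cv2.imwrite(f'pics/w{i}.png',im); views.append(im)
    for t in('key','cup'):
        r=env.pinpoint('wrist',t)
        if r: acc[t].append(ray('wrist',r[0]['xy'],st)); print(t,r[0]['xy'],r[0]['confidence'])
    m=red(im); n,l,s,c=cv2.connectedComponentsWithStats(m)
    j=1+np.argmax(s[1:,4]); print('red',s[j],c[j])
    print(st['time_s'],st['tool_pos'])
    np.save(f'st{i}.npy',np.r_[st['tool_pos'],st['orientation']])
for t in('key','cup'):
    if len(acc[t])>1: print(t,*tri(acc[t]))
cv2.imwrite('pics/wpair.png',cv2.resize(np.hstack(views),(800,300)))
```

```text
tool x [0.95 0.31 0.  ] y [ 0.31 -0.95 -0.  ]
key [288.0, 153.7] 0.91
cup [288.8, 152.3] 0.77Traceback (most recent call last):
  File "<stdin>", line 16, in <module>
    return _wrapfunc(a, 'argmax', axis=axis, out=out, **kwds)
    return bound(*args, **kwds)
ValueError: attempt to get argmax of an empty sequence
```

Run:
```python
from h import *
np.set_printoptions(precision=2,suppress=True)
s=env.read_state(); q=s['orientation']
rays={'key':[ray('wrist',[288.0,153.7],s)],'cup':[ray('wrist',[288.8,152.3],s)]}
np.save('st0.npy',np.r_[s['tool_pos'],q])
env.reach([433,-299,225],q)
st=env.read_state(); im=env.camera('wrist'); cv2.imwrite('pics/w1.png',im)
np.save('st1.npy',np.r_[st['tool_pos'],st['orientation']])
for t in rays:
    r=env.pinpoint('wrist',t)
    if r: rays[t].append(ray('wrist',r[0]['xy'],st)); print(t,r[0]['xy'],r[0]['confidence'],*tri(rays[t]))
print(st['time_s'],s['tool_pos'],st['tool_pos'])
cv2.imwrite('pics/wpair.png',cv2.resize(np.hstack([cv2.imread('pics/w0.png'),im]),(800,300)))
```

```text
key [380.9, 182.1] 0.74 [ 470.33 -343.98    3.02] [1.2, 1.2]
cup [378.6, 178.1] 0.87 [ 471.24 -343.03  -12.68] [2.1, 2.1]
3.4667 [ 432.2  -400.05  224.97] [ 433.02 -298.94  225.37]
```

View pics/wpair.png

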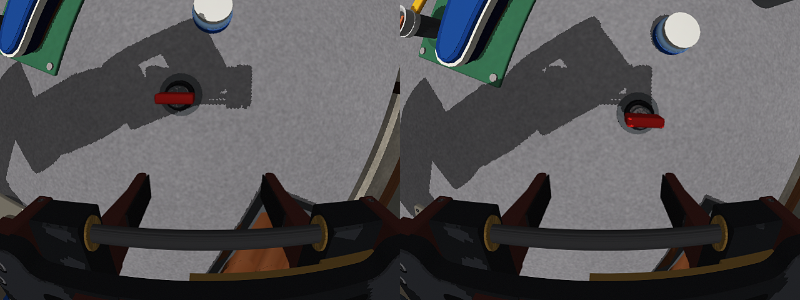

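Both wrist views show the red handle roughly along the image columns, at about (283,157) and (390,193) in full-size pixels. I fit the handle box to the red masks in both wrist views and the top view.

```bash
cat >> h.py <<'E'
def project(cam,P,state=None):
    p=env.camera_params(cam)
    if cam=='wrist':
        T=np.eye(4);T[:3,:3]=R.from_quat(state[3:]).as_matrix();T[:3,3]=state[:3]; M=T@np.array(p['tool_from_camera'])
    else: M=np.array(p['pose'])
    c=(np.asarray(P)-M[:3,3])@M[:3,:3]; x,y,z=c[:,0],-c[:,1],-c[:,2]
    if cam=='wrist':
        rr=np.hypot(x,y); k=np.arctan2(rr,z)/np.maximum(rr,1e-9); u,v=x*k,y*k
    else: u,v=x/z,y/z
    return np.c_[u*p['fx']+p['cx'],v*p['fy']+p['cy']]
E
cat > fitkey.py <<'E'
from h import *
from scipy.optimize import minimize
def redmask(im):
    h=cv2.cvtColor(im,cv2.COLOR_BGR2HSV)
    m=(((h[...,0]<6)|(h[...,0]>174))&(h[...,1]>190)&(h[...,2]>70)).astype(np.uint8); return m
def fit(views,x0):  # views: (cam,img,state,(col,row) near); x=(x,y,ztop,yaw)
    ms=[]
    for cam,im,st,c in views:
        n,l,s,ce=cv2.connectedComponentsWithStats(redmask(im))
        ok=[j for j in range(1,n) if s[j,4]>30 and np.hypot(*(ce[j]-c))<50]
        j=max(ok,key=lambda j:s[j,4]); ms.append((l==j)); print(cam,s[j],ce[j].round(1))
    K=4
    def cost(x):
        a=np.array([[i,j,k] for i in(-26,26) for j in(-7,7) for k in(-42,0)],float)
        c,s=np.cos(x[3]),np.sin(x[3]); P=a@np.array([[c,s,0],[-s,c,0],[0,0,1]])+x[:3]
        t=0
        for (cam,im,st,_),m in zip(views,ms):
            h=cv2.convexHull((project(cam,P,st)*16).round().astype(np.int32))
            g=np.zeros(m.shape,np.uint8); cv2.fillConvexPoly(g,h,1,shift=4)
            t+=1-(g.astype(bool)&m).sum()/(g.astype(bool)|m).sum()
        return t
    best=min((minimize(cost,[*x0[:3],yaw],method='Nelder-Mead',options=dict(initial_simplex=np.array([[*x0[:3],yaw]]*5)+np.vstack([np.zeros(4),np.diag([8,8,8,.3])]),maxiter=400)) for yaw in np.arange(0,np.pi,.4)),key=lambda r:r.fun)
    return best.x,best.fun,cost
E
python3 - <<'E'
from fitkey import *
np.set_printoptions(precision=2,suppress=True)
V=[('wrist',cv2.imread('pics/w0.png'),np.load('st0.npy'),(283,157)),('wrist',cv2.imread('pics/w1.png'),np.load('st1.npy'),(390,193)),('top',cv2.imread('pics/top0.png'),None,(492,266))]
for v in (V,V[:2]):
    x,f,_=fit(v,[472,-342,86]); print(x,f)
# candidate joint angles
for s in (0,np.pi):
    yaw=x[3]+s  # tool x along handle; tool z down
    q=(R.from_euler('z',yaw)*R.from_euler('x',np.pi)).as_quat()
    print(yaw, env.ik([x[0],x[1],150],q), env.ik([529,67,200],q))
# cup ellipse fine check
for i in (0,1): print(project('wrist',[[x[0],x[1],26]],np.load(f'st{i}.npy')))
E
```

```text
wrist [248 150  61  17 982] [278.5 157.7]
wrist [363 187  60  18 930] [391.9 195.2]
top [480 260  30  12 186] [495.3 265. ]Traceback (most recent call last):
  File "<stdin>", line 5, in <module>
  File "fitkey.py", line 22, in fit
    best=min((minimize(cost,[*x0[:3],yaw],method='Nelder-Mead',options=dict(initial_simplex=np.array([[*x0[:3],yaw]]*5)+np.vstack([np.zeros(4),np.diag([8,8,8,.3])]),maxiter=400)) for yaw in np.arange(0,np.pi,.4)),key=lambda r:r.fun)
  File "fitkey.py", line 22, in <genexpr>
    best=min((minimize(cost,[*x0[:3],yaw],method='Nelder-Mead',options=dict(initial_simplex=np.array([[*x0[:3],yaw]]*5)+np.vstack([np.zeros(4),np.diag([8,8,8,.3])]),maxiter=400)) for yaw in np.arange(0,np.pi,.4)),key=lambda r:r.fun)
              ~~~~~~~~^^^^^^^^^^^^^^^^^^^^^^^^^^^^^^^^^^^^^^^^^^^^^^^^^^^^^^^^^^^^^^^^^^^^^^^^^^^^^^^^^^^^^^^^^^^^^^^^^^^^^^^^^^^^^^^^^^^^^^^^^^^^^^^^^^^^^^^^^^^^^^^^^^^^^^^^^^^^
    res = _minimize_neldermead(fun, x0, args, callback, bounds=bounds,
                               **options)
    fxcc = func(xcc)
    fx = function(np.copy(x), *(wrapper_args + args))
  File "fitkey.py", line 18, in cost
    h=cv2.convexHull((project(cam,P,st)*16).round().astype(np.int32))
                      ~~~~~~~^^^^^^^^^^
  File "h.py", line 22, in project
    p=env.camera_params(cam)
ValueError: time passes only in moves, steps and waits
```

```bash
python3 - <<'E'
s=open('h.py').read()
s=s.replace("p=env.camera_params(cam)","p=CP(cam)").replace("def ray(","import functools\nCP=functools.cache(env.camera_params)\ndef ray(",1)
open('h.py','w').write(s)
E
python3 - <<'E'
from fitkey import *
np.set_printoptions(precision=2,suppress=True)
V=[('wrist',cv2.imread('pics/w0.png'),np.load('st0.npy'),(283,157)),('wrist',cv2.imread('pics/w1.png'),np.load('st1.npy'),(390,193)),('top',cv2.imread('pics/top0.png'),None,(492,266))]
for v in (V,V[:2]):
    x,f,_=fit(v,[472,-342,86]); print(x,f)
for s in (0,np.pi):
    yaw=x[3]+s
    q=(R.from_euler('z',yaw)*R.from_euler('x',np.pi)).as_quat()
    print(yaw, env.ik([x[0],x[1],150],q), env.ik([529,67,200],q))
for i in (0,1): print(project('wrist',[[x[0],x[1],26]],np.load(f'st{i}.npy')))
E
```

```text
wrist [248 150  61  17 982] [278.5 157.7]
wrist [363 187  60  18 930] [391.9 195.2]
top [480 260  30  12 186] [495.3 265. ]
[ 471.05 -343.45   76.74    1.79] 1.0382767208295909
wrist [248 150  61  17 982] [278.5 157.7]
wrist [363 187  60  18 930] [391.9 195.2]
[ 470.67 -343.     73.65    1.87] 0.6077847028278118
1.8723613830640817 [-0.65  0.45  1.78  0.    0.91 -0.95] [ 0.1   0.32  1.85 -0.    0.97 -0.2 ]
5.013954036653875 [-0.65  0.45  1.78 -0.    0.91  2.19] None
[[284.94 153.66]]
[[382.91 186.16]]
```

Run:
```python
from fitkey import *
out=[]
for cam,f,st,c in [('wrist','w0',np.load('st0.npy'),(283,157)),('wrist','w1',np.load('st1.npy'),(390,193)),('top','top0',None,(492,266))]:
    im=cv2.imread(f'pics/{f}.png'); c0,r0=c[0]-45,c[1]-40
    a=cv2.resize(im[r0:r0+80,c0:c0+90],None,fx=4,fy=4,interpolation=0)
    b=cv2.resize(redmask(im)[r0:r0+80,c0:c0+90]*255,None,fx=4,fy=4,interpolation=0)
    out.append(np.vstack([a,cv2.cvtColor(b,cv2.COLOR_GRAY2BGR)]))
cv2.imwrite('pics/crop.png',cv2.resize(np.hstack(out),(800,474)))
```

```text
(no output)
```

View pics/crop.png

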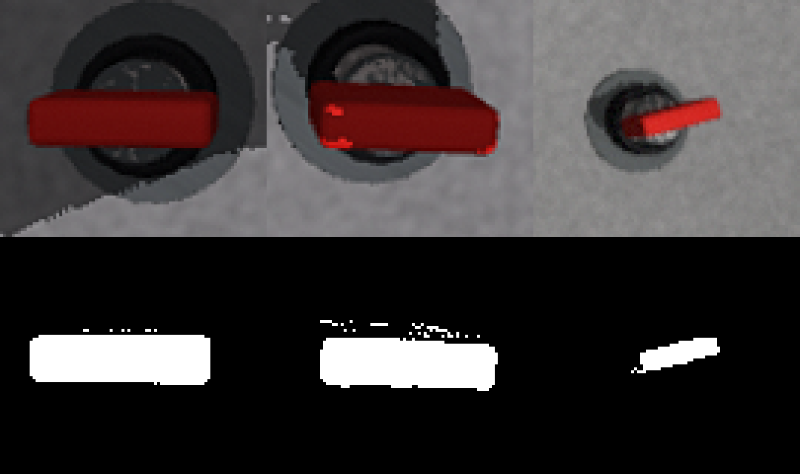

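The crops show that the mask dropped the shaded side faces of the handle, so I lower the threshold and refit.

```bash
sed -i 's/(h\[...,1\]>190)&(h\[...,2\]>70)/(h[...,1]>150)\&(h[...,2]>35)/; s/return m$/return cv2.morphologyEx(m,cv2.MORPH_OPEN,np.ones((3,3),np.uint8))/' fitkey.py
python3 - <<'E'
from fitkey import *
np.set_printoptions(precision=2,suppress=True)
V=[('wrist',cv2.imread('pics/w0.png'),np.load('st0.npy'),(283,157)),('wrist',cv2.imread('pics/w1.png'),np.load('st1.npy'),(390,193)),('top',cv2.imread('pics/top0.png'),None,(492,266))]
for v in (V,V[:2]):
    x,f,_=fit(v,[472,-342,86]); print(x,f)
np.save('key.npy',x)
E
```

```text
wrist [ 247  147   65   20 1185] [279.4 156.8]
wrist [ 359  180   64   25 1318] [389.9 192.4]
top [477 260  33  12 242] [492.8 265.5]
[ 471.15 -342.98   77.11    1.86] 0.4463360895461286
wrist [ 247  147   65   20 1185] [279.4 156.8]
wrist [ 359  180   64   25 1318] [389.9 192.4]
[ 471.15 -342.99   77.07    1.86] 0.19788888457718445
```

The fit puts the key at (471,-343) with yaw 1.86. That agrees with the cup fix. The measured top of 77 mm is about 9 mm below the expected 86 mm, and the cup reads low in the same way, so I treat it as a wrist-camera bias. I grasp by the text's heights, checking for contact, then look at the collar from two places while holding the key.

```bash
cat >> h.py <<'E'
def Q(yaw): return (R.from_euler('z',yaw)*R.from_euler('x',np.pi)).as_quat()
E
python3 - <<'E'
from h import *
np.set_printoptions(precision=2,suppress=True)
k=np.load('key.npy'); yaw=k[3]; x,y=k[0],k[1]
env.reach([x,y,125],Q(yaw))
hit=env.move_l([x,y,50],rate=100,f_stop=8); s=env.read_state(); print('down',hit,s['tool_pos'],s['force'])
if hit: raise SystemExit
env.set_gripper(0); s=env.read_state(); print('grip',s['width'],s['grip_force'],s['force'])
print(env.move_l([x,y,110],rate=80,f_stop=15)); s=env.read_state(); print(s['width'],s['grip_force'],s['force'],s['tool_pos'],s['time_s'])
E
```

```text
down False [ 471.51 -343.23   50.4 ] [ 0.04  0.04 -0.04]
grip 13.84076385818545 29.999954402446747 [ 0.88  0.03 -0.8 ]
False
13.537213625037879 29.999679028987885 [ 0.57  0.75 -1.95] [ 470.85 -342.8   109.74] 7.9417
```

Run:
```python
from h import *
np.set_printoptions(precision=2,suppress=True)
s=env.read_state(); env.move_l([*s['tool_pos'][:2],240],rate=250)
yaw=2.77; Rm=R.from_quat(Q(yaw)).as_matrix(); C=np.array([527,65,240.])
rs={'seat':[],'tongue_top':[]}; ims=[]
for i,b in enumerate((-50,50)):
    env.reach(C-65*Rm[:,0]-b*Rm[:,1],Q(yaw))
    st=env.read_state(); im=env.camera('wrist'); cv2.imwrite(f'pics/c{i}.png',im); ims.append(im)
    np.save(f'cst{i}.npy',np.r_[st['tool_pos'],st['orientation']])
    for t in rs:
        r=env.pinpoint('wrist',t)
        if r: rs[t].append(ray('wrist',r[0]['xy'],st)); print(i,t,np.array(r[0]['xy']),r[0]['confidence'])
for t in rs:
    if len(rs[t])>1: print(t,*tri(rs[t]))
    for r in rs[t]: print('  at z',atz(*r,{'seat':112,'tongue_top':126}[t]))
print(st['time_s'],st['width'])
cv2.imwrite('pics/cpair.png',cv2.resize(np.hstack(ims),(800,300),interpolation=cv2.INTER_AREA))
```

```text
0 seat [257.4 149.1] 0.56
0 tongue_top [255.8 156.3] 0.83
1 seat [385.7 147.6] 0.98
1 tongue_top [390.3 154.7] 0.75
seat [525.13  58.3  111.72] [0.3, 0.3]
  at z [525.44  58.24 112.  ]
  at z [524.8   58.38 112.  ]
tongue_top [529.82  57.97 126.02] [0.4, 0.4]
  at z [530.17  57.83 126.  ]
  at z [529.47  58.11 126.  ]
10.9 13.874136358851862
```

View pics/cpair.png

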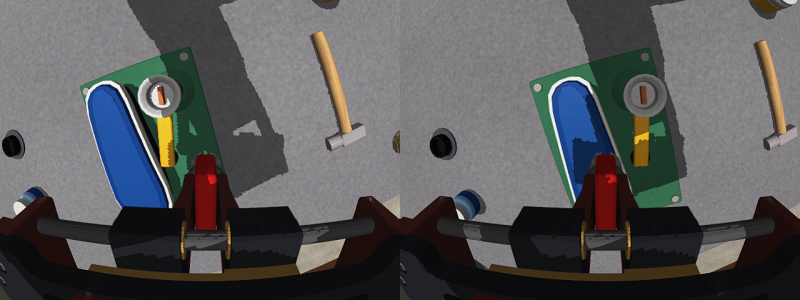

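Seat and tongue heights come out at 111.7 and 126.0 mm, as they should, but the two fixes differ by 4.7 mm in x. The collar is at about (258,152) and (390,152) with the copper tongue visible. I refine the centre and tongue direction from zoomed crops, and check the held key's offset in the tool.

Run:
```python
from fitkey import *
np.set_printoptions(precision=2,suppress=True)
p=CP('wrist'); crops=[]; C=np.array([527.5,58.2])
def unproj(xy,stv,z):
    st=dict(tool_pos=stv[:3],orientation=stv[3:]); return np.array([atz(*ray('wrist',q,st),z)[:2] for q in xy])
for i in (0,1):
    im=cv2.imread(f'pics/c{i}.png'); st=np.load(f'cst{i}.npy'); h=cv2.cvtColor(im,cv2.COLOR_BGR2HSV)
    # rectified patch at z=136 plane (rim) and z=126 (tongue), 4 px/mm, x up, y left
    for z in (136,126):
        g=np.arange(-30,30,.25); X,Y=np.meshgrid(-g,-g,indexing='ij')
        P=np.c_[C[0]+X.ravel(),C[1]+Y.ravel(),np.full(X.size,z)]
        uv=project('wrist',P,st).astype(np.float32).reshape(240,240,2)
        a=cv2.remap(im,uv[...,0],uv[...,1],cv2.INTER_LINEAR)
        if z==126:
            hh=cv2.cvtColor(a,cv2.COLOR_BGR2HSV); m=(hh[...,0]>3)&(hh[...,0]<17)&(hh[...,1]>100)&(hh[...,2]>50)
            m&=(np.hypot(X,Y)<15); n,l,s,c=cv2.connectedComponentsWithStats(m.astype(np.uint8)); j=1+np.argmax(s[1:,4])
            ys,xs=np.nonzero(l==j); w=np.c_[X[ys,xs],Y[ys,xs]]; (cx,cy),(sw,sh),an=cv2.minAreaRect(w.astype(np.float32))
            e=np.linalg.eigh(np.cov(w.T))[1][:,1]; print('tongue',i,C+w.mean(0),C+[cx,cy],sw,sh,an,'dir',np.arctan2(e[1],e[0]),len(w)/16)
            a[cv2.Canny((l==j).astype(np.uint8)*255,1,2)>0]=(0,255,0)
        for r in ((21,) if z==136 else (16.5,)): cv2.circle(a,(120,120),int(4*r),(255,255,0),1)
        crops.append(a)
    # yellow bar dir at z 111
    m=((h[...,0]>18)&(h[...,0]<32)&(h[...,1]>150)&(h[...,2]>60)).astype(np.uint8)
    n,l,s,c=cv2.connectedComponentsWithStats(m); c0=[258,220] if i==0 else [389,220]
    j=min(range(1,n),key=lambda j:np.hypot(*(c[j]-c0))+(1e3 if s[j,4]<200 else 0))
    w=unproj(np.argwhere(l==j)[:,::-1],st,111); b=w.mean(0); print('bar',i,s[j],b,'dir from C',np.arctan2(*(b-C)[::-1]))
    print('heldtop corners exp', project('wrist',(lambda a:a@R.from_quat(st[3:]).as_matrix().T+st[:3])(np.array([[e*26.,f*7,-36] for e in(-1,1) for f in(-1,1)])),st))
    n,l,s,c=cv2.connectedComponentsWithStats(redmask(im)); print('red',s[1:][s[1:,4]>300])
cv2.imwrite('pics/rect.png',cv2.resize(np.vstack([np.hstack(crops[:2]),np.hstack(crops[2:])]),(600,600)))
```

```text
tongue 0 [527.9   60.21] [528.15  60.24] 7.826501846313477 21.547039031982422 75.0685806274414 dir 2.8470011232785195 153.1875
bar 0 [ 251  183   30   85 1797] [585.54  38.69] dir from C -0.3242944894370524
heldtop corners exp [[312.78 389.84]
 [345.26 389.86]
 [310.13 281.06]
 [348.26 281.09]]
red [[ 311  247   37  121 4111]
 [   0  321   68   55 1025]
 [ 595  322   45   45  609]]
tongue 1 [526.94  58.06] [527.09  57.93] 7.37249755859375 22.06817626953125 75.1413803100586 dir 2.8982592909271134 147.3125
bar 1 [ 374  184   25   83 1720] [585.35  37.19] dir from C -0.3483568964384351
heldtop corners exp [[312.78 389.84]
 [345.26 389.86]
 [310.13 281.06]
 [348.26 281.09]]
red [[ 311  247   37  121 4108]
 [   1  322   66   52  772]]
```

View pics/rect.png

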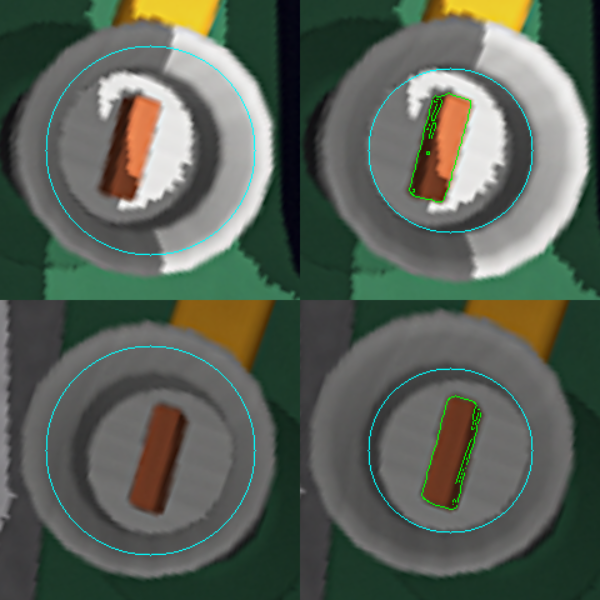

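The tongue lies at yaw about -0.26 (2.88) and the collar centre is at about (527.6,58.8). The red handle starts at row 247, so I check the held key's offset along tool x before inserting.

Run:
```python
from h import *
np.set_printoptions(precision=2,suppress=True)
st=np.load('cst1.npy'); Rm=R.from_quat(st[3:]).as_matrix()
for dx in (-4,-2,0,2,4):
    a=np.array([[26+dx,-7,6],[26+dx,7,6],[26+dx,0,-36],[15+dx,0,44]],float); print(dx,project('wrist',a@Rm.T+st[:3],st).ravel())
im=cv2.imread('pics/c1.png'); print(im[240:300:3,329].tolist()); print(im[225:252:2,329].tolist())
```

```text
-4 [314.43 253.06 343.79 253.09 329.18 290.94 329.05 249.04]
-2 [314.38 249.1  343.85 249.13 329.19 286.05 329.05 245.79]
0 [314.33 245.1  343.9  245.13 329.19 281.11 329.06 242.51]
2 [314.29 241.08 343.96 241.11 329.2  276.11 329.06 239.22]
4 [314.24 237.03 344.02 237.06 329.21 271.05 329.06 235.91]
[[66, 32, 13], [76, 38, 15], [72, 35, 33], [8, 9, 68], [9, 9, 69], [6, 7, 69], [5, 6, 68], [6, 7, 69], [6, 7, 68], [9, 10, 71], [9, 10, 72], [8, 8, 71], [9, 12, 69], [15, 18, 130], [19, 22, 182], [10, 13, 103], [11, 13, 106], [11, 14, 106], [12, 14, 106], [11, 12, 106]]
[[66, 31, 12], [65, 30, 11], [66, 30, 11], [65, 29, 11], [66, 30, 12], [62, 28, 11], [67, 31, 12], [66, 31, 11], [78, 39, 16], [76, 38, 15], [78, 38, 8], [0, 6, 76], [8, 9, 68], [7, 9, 69]]
```

The held key is centred to within about 0.5 mm. Now the insertion, with a guarded descent and a twist search around the seen tongue angle.

```bash
cat > ins.py <<'E'
from h import *
np.set_printoptions(precision=2,suppress=True)
C=np.array([527.6,58.8])
def show(t):
    s=env.read_state(); print(t,s['tool_pos'],s['force'],s['wrist_torque'],round(s['width'],1),round(s['time_s'],1)); return s
E
python3 - <<'E'
from ins import *
yaw=2.88
env.reach([*C,200],Q(yaw)); show('above')
hit=env.move_l([*C,157],Q(yaw),rate=40,f_stop=6); s=show(f'desc {hit}')
if hit and 163<s['tool_pos'][2]<175:
    for d in (.08,-.08,.16,-.16,.24,-.24,.32,-.32):
        z=env.read_state()['tool_pos'][2]
        env.move_l([*C,z+1],Q(yaw+d),rate=30)
        hit=env.move_l([*C,157],Q(yaw+d),rate=30,f_stop=6); s=show(f'{d} {hit}')
        if s['tool_pos'][2]<162: break
E
```

```text
above [527.26  60.3  199.59] [ 0.61 -0.31 -0.78] [-0.01 -0.17 -0.04] 14.0 11.5
desc False [527.8   58.83 157.26] [ 0.04 -0.31 -1.77] [ 0.   -0.11 -0.02] 14.0 12.7
```

It dropped straight in to within about 1 mm. Next I press to the floor to confirm, then turn.

Run:
```python
from ins import *
hit=env.move_l([*C,152],Q(2.88),rate=20,f_stop=6); s=show(f'seat {hit}')
z=s['tool_pos'][2]+0.3
im=env.camera('top'); cv2.imwrite('pics/top1.png',im)
for d in (.1,.2,.35,.5):
    env.move_l([*C,z],Q(2.88-d),rate=30); s=show(f'turn {d}')
```

```text
seat True [528.19  58.85 155.7 ] [-0.61 -0.    5.26] [-0.04 -0.04  0.05] 13.9 12.9
turn 0.1 [527.62  58.79 156.04] [-0.4  -0.48 -1.95] [ 0.05 -0.15  0.03] 13.9 13.2
turn 0.2 [527.62  59.07 155.97] [ 1.52  2.16 -1.53] [ 0.43 -0.16  0.07] 13.7 13.5
turn 0.35 [527.68  59.05 155.98] [ 0.07  2.57 -0.8 ] [ 0.69 -0.18 -0.  ] 13.7 13.8
turn 0.5 [527.75  59.03 156.02] [ 2.81  4.08 -1.  ] [ 0.94 -0.24  0.05] 14.1 14.1
```

The foot found the floor at TCP 155.7 mm (foot at 111.7 mm), so the key is home. The twist moment is small, so I check whether the bar is following.

Run:
```python
from ins import *
im=env.camera('side'); cv2.imwrite('pics/side1.png',im)
print([ (np.round(r['xy']),round(r['confidence'],2)) for r in env.boxes_of('side','clamp_bar')])
w=env.camera('wrist'); cv2.imwrite('pics/w3.png',w)
a=cv2.resize(im[190:310,230:400],(510,360)); b=cv2.resize(w,(290*1,217)); b=cv2.copyMakeBorder(b,0,360-217,0,0,0)
cv2.imwrite('pics/chk.png',np.hstack([a,b]))
```

```text
[]
```

View pics/chk.png

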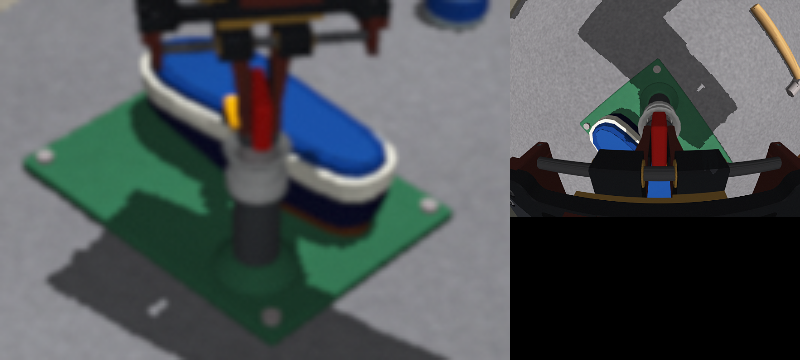

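The yellow bar now shows just behind the key, so it has moved round with it and the key sits deep in the collar. I continue to the stop and watch the moment.

Run:
```python
from ins import *
z=156.0
for d in (.8,1.1,1.2,1.28,1.34,1.4,1.46,1.52,1.58):
    env.move_l([*C,z],Q(2.88-d),rate=30); s=show(f'turn {d}')
    act=R.from_quat(s['orientation']).as_matrix()[:2,0]; print('   yaw',np.arctan2(act[1],act[0]))
    if abs(s['wrist_torque'][2])>0.45: break
env.camera('top'); im=env.camera('top'); cv2.imwrite('pics/top2.png',im)
```

```text
turn 0.8 [527.98  58.97 156.08] [ 1.48  3.83 -2.18] [ 0.92 -0.49  0.07] 13.8 14.7
   yaw 2.0817944417823657
turn 1.1 [528.11  58.78 156.14] [ 2.57  2.56 -1.89] [ 0.7  -0.62  0.05] 13.8 15.1
   yaw 1.7812862533631144
turn 1.2 [528.08  58.58 156.19] [ 3.16  2.16 -1.18] [ 0.49 -0.74  0.04] 13.7 15.4
   yaw 1.6833800223654263
turn 1.28 [528.07  58.55 156.19] [ 3.78  1.52 -1.55] [ 0.28 -0.86  0.02] 13.9 15.6
   yaw 1.6039295728639222
turn 1.34 [528.05  58.58 156.17] [ 3.48  0.64 -2.13] [ 0.16 -1.03  0.1 ] 14.2 15.9
   yaw 1.54359245382402
turn 1.4 [528.    58.6  156.18] [ 4.47 -0.22 -1.34] [ 0.02 -1.07  0.05] 13.4 16.1
   yaw 1.483230219017258
turn 1.46 [527.94  58.63 156.15] [ 5.2  -0.45 -0.52] [-0.15 -1.17  0.54] 14.2 16.4
   yaw 1.4239025183608054
```

The moment jumped from 0.05 to 0.54 N m at a turn of 1.46, which is the expected stop. I press a little further to confirm, ease off within the play, let go, rise and look.

Run:
```python
from ins import *
env.move_l([*C,156],Q(2.88-1.52),rate=30); show('more')
env.move_l([*C,156],Q(2.88-1.46),rate=30); show('ease')
env.set_gripper(45); show('open')
print(env.move_l([*C,250],rate=100,f_stop=5)); show('up')
Rm=R.from_quat(Q(1.42)).as_matrix()
env.reach(np.r_[C,280]-90*Rm[:,0],Q(1.42)); st=show('view')
w=env.camera('wrist'); cv2.imwrite('pics/w4.png',w); stv=np.r_[st['tool_pos'],st['orientation']]; np.save('st4.npy',stv)
for t in('key','seat','clamp_bar'):
    r=env.pinpoint('wrist',t)
    if r: print(t,r[0]['xy'],r[0]['confidence'],atz(*ray('wrist',r[0]['xy'],st),112))
print('expected seat px',project('wrist',[[*C,112]],stv),'key top',project('wrist',[[*C,192]],stv))
h=cv2.cvtColor(w,cv2.COLOR_BGR2HSV)
m=((h[...,0]>18)&(h[...,0]<32)&(h[...,1]>150)&(h[...,2]>60)).astype(np.uint8)
n,l,s,c=cv2.connectedComponentsWithStats(m)
for j in range(1,n):
    if s[j,4]>150:
        b=atz(*ray('wrist',c[j],st),111)[:2]; print('bar?',s[j],b,np.arctan2(*(b-C)[::-1]))
t=env.camera('side'); cv2.imwrite('pics/side2.png',t)
cv2.imwrite('pics/fin.png',np.hstack([cv2.resize(w,(480,360)),cv2.resize(t[190:310,260:366],(318,360))]))
```

```text
more [527.88  58.83 156.18] [ 4.73  1.51 -0.17] [ 0.16 -1.15  0.78] 14.2 16.7
ease [527.94  58.91 156.16] [ 4.94  1.24 -0.35] [ 0.15 -1.19  0.4 ] 14.2 17.0
open [527.49  58.79 155.96] [-0.55  0.55 -0.59] [-0.04 -0.05 -0.05] 44.7 17.6
False
up [527.13  58.76 249.36] [ 0.26 -0.37 -0.64] [-0.09 -0.01  0.02] 44.9 18.7
view [513.85 -30.8  279.66] [1.39 0.58 0.25] [-0.02 -0.09  0.01] 45.1 19.2
key [327.8, 114.1] 0.86 [526.41  59.89 112.  ]
expected seat px [[329.34 115.11]] key top [[329.39 111.59]]
bar? [ 323  143   29   79 1495] [525.69  -4.26] -1.6011002094267575
bar? [219 351  18  61 315] [ 367.19 -199.37] -2.126754705210898
bar? [425 351  15  61 264] [ 603.56 -245.58] -1.326220122562501
bar? [484 414  47  22 239] [ 708.53 -349.7 ] -1.1538628420669252
bar? [419 422  64  22 343] [ 634.31 -343.07] -1.311244873752781
bar? [249 436  86  14 364] [ 418.18 -316.84] -1.8542350788125324
bar? [343 437  35  13 157] [ 508.15 -330.25] -1.6207404569780315
```

View pics/fin.png

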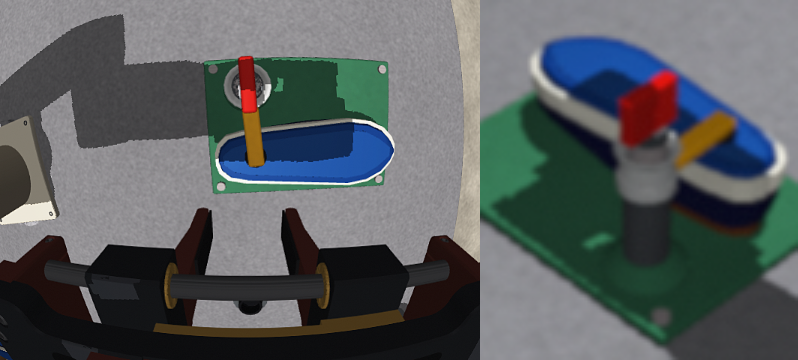

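The bar now points at -1.60 rad, against about -1.63 estimated from the plate's direction for the stop. Its pad is over the shoe's heel, the key stands upright in the collar and the gripper is clear.

```bash
python3 -c "
from h import *
print(env.sign_off())"
```

```text
the job is handed in; nothing more can be done
None
```

The key is standing fully home in the collar and has been let go, the clamp bar is turned clockwise to its stop with the pad over the shoe's heel, and the job is handed in after about 19 s of robot time; the slot was lined up from the camera view and dropped over the tongue first time, so no search by feel was needed.

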